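# Mesh the pacifier rack into the steam sterilizer and press to start

### The arm

A 7-joint arm with a two-finger parallel gripper is mounted at the origin on the work surface. World frame = base frame: x ahead of the robot, y to its left, z up, the work surface at z = 0. Lengths are in m, angles in rad, forces in N, time in s.
With the tool pointing down it reaches from about 0.4 to 0.875 m from the base axis. Payload 6.5 kg.
Tool frame: the origin (TCP) lies at the very end of the fingers, on their centre line; the grasp point (between the pads) lies 19 mm behind it; z points along the fingers, y is the direction in which the jaws open and shut (so a half turn about z gives the same grasp; the last joint's range is limited). The gripper opens to 88 mm and grips with 3 to 60 N. Pads are 18 mm wide; open, the fingers measure 123 mm over their backs; the gripper's body (75 mm by 187 mm) begins 45 mm behind the grasp point.
Start: joints at [1.116, 0.536, -0.004, 1.538, 0.003, 1.067, -0.071], TCP at [0.246, -0.601, 0.239] pointing down, gripper open.
Joint ranges: [-2.7, 2.7], [-0.37, 2.16], [-1.27, 1.26], [0.24, 2.4], [-1.31, 4.45], [0.19, 1.91], [-2.76, 2.76]. Speed limits (rad/s): [2.39, 2.39, 3.14, 3.14, 3.14, 3.14, 3.14].

### API

Orientations are given as a unit quaternion [x, y, z, w].
In Python, from plant import readout, eyes, job gives the robot as it stands.
- The arm moves only by the shell command python3 -m creep 'ROWS'. ROWS is a JSON object of lists of equal length, an entry for each row: "angular": the turn, a rotation vector about the tool's x, y, z in rad, a list of three; "slide": the shift along the tool's x, y, z in m, a list of three; "hand": the closure in counts, from 0 (fully open) to 255 (shut). In form: {"angular": [[rx, ry, rz], ...], "slide": [[tx, ty, tz], ...], "hand": [hand, ...]}. A call has 1 to 8 rows; each row is the pose to reach, as a shift and turn from the pose commanded when the call began, along the tool's axes at that moment; what a row does not reach only later rows make up. A row lasts 1/12 s, in which the tool goes at most 41.7 mm and 7.16 degrees, less where a joint would pass 70% of its speed; a pose out of reach is approached as far as the arm can. A call with a gripper value outside its range is refused whole. The fingers move at their own pace and stop on an object; the grip force is fixed at half the most. Time passes only in rows, so rows that repeat a pose let the fingers close. It gives the time, the measured TCP pose, the force and the opening at its end, in the units of the state.
- readout.observe(): the state, without advancing time (a new reading comes with each control period).
- eyes.capture(name): name is "scene" or "top" or "wrist"; returns (picture, depth): 400x640x3 uint8, red, green, blue; 400x640 float32, m along the optical axis (not along the pixel's ray), 0 where there is no reading.
- eyes.camera_params(name): a dict with "intrinsics" (3x3 intrinsics, pixels), "k1" (the pictures are not rectified: a ray, as slopes to the right and down, at radius r is drawn at 1 + k1 r^2 times it, then the intrinsics apply), "extrinsics" (4x4, takes a point from camera to world coordinates); the wrist camera has in their place "hand_eye" (4x4, takes a point from camera to tool coordinates, whose origin is the TCP and whose axes are the flange's). Camera axes: x right, y up, looking along -z (the intrinsics and any distortion apply to the point x, -y, -z); pixel columns grow to the right and rows downward; lengths in m; the calibration is good to about 2 mm. A picture is of the moment at which its call begins: read the wrist's pose just before it. camera_params takes no time and is no camera call.
- job.close_job(): hands the job in, once; it reports no verdict.
The state is a dict: "time": time; "joints": joint angles; "joint_vel": joint speeds; "effort": joint torques, N m; "position": TCP position; "eef_rot": TCP orientation; "contact_force": force on the tool from outside, world axes, zero at the start; "ft_torque": the same for the moment, N m; "grip_width": finger opening in m.
Only numpy, scipy, OpenCV 4.12 (cv2) and the standard library are available. Lean on these libraries where they do the work, as an engineer would, in place of code of your own. Each camera call takes 0.05 s, during which the arm holds its last target.

### The job

Slide the sterilizer base across the dresser, without lifting it, until it stands wholly on the round cork heat mat. Then take the pacifier rack out of its drying ring, turn it until its cross-shaped foot meshes with the cross socket in the base's hub, slide it fully home and finish while still holding it pressed down there against the spring start switch (do not let go), with the base still wholly on the mat. Leave the pink ring dish where it is.

Things in the scene. Friction and masses are not known exactly. Their poses are not given: they have to be found in the camera images.
- mat: round cork heat mat, 200 mm across and under 1 mm thick, lying fixed on the walnut dresser top (a flat thing that nothing catches on); origin at its centre on the dresser top
- base: white round sterilizer base, loose, about 0.8 kg, 150 mm across, upright side wall, deck 55 mm above the dresser; origin at the centre of its underside, z up. A grey turning knob, 26 mm across, rises 17 mm from the deck, 53 mm from the centre toward the body's -x. It stands wholly on the mat when the centres are within 25 mm
- hub (a point): centre of the top of the 48 mm square hub in the middle of the base's deck, 85 mm above the base's underside. In the hub's top is a cross-shaped socket, 30 mm deep, its two crossed slots each 35 mm long and 11 mm wide, along this point's x and y axes (the same as the base's), so it looks the same every quarter turn
- seat (a joint): spring start switch: a 10 mm steel plunger in the middle of the socket floor; 0 = up (its top 14 mm below the hub's top), grows as it is pressed down (m); the rack fully home presses it 0.010. Spring: about 2.5 N to start, 7.5 N at 0.010; the rack's own weight does not press it
- stand: fixed bamboo drying ring, 72 mm outside, 40 mm inside, 28 mm high, in which the rack stands at the start; origin at the centre of its underside
- rack_grip (a point): centre of the rack's 24 x 24 mm square grip, 34 mm high, at the rack's top. The white rack is loose, 0.12 kg, 94 mm high: below the grip a 14 mm round post, then a round plate 80 mm across, 5 mm thick, its underside 53 mm below this point, with three thin pegs 18 mm high. x and y axes lie square to the grip's faces and along the foot's blades. Fully home, this point is 138 mm above the base's underside
- rack_foot (a point): lower end of the rack's cross-shaped foot, on its axis, 77 mm below rack_grip. The foot is 24 mm long under the plate, its lower edges rounded; two crossed blades, each 32 mm wide and 8 mm thick, along this point's x and y. At the start the plate lies on the drying ring and the foot hangs inside it; fully home the plate lies on the hub's top
- dish: pink ceramic ring dish with a short cone in its middle, 80 mm across, 50 mm high, loose on the dresser; origin at the centre of its underside; to be left alone. Beyond everything listed, out of the way near the dresser's far edge, lies a fixed bamboo tray, 160 x 440 mm, with three orange pacifiers in a row, 34 mm high, and a sealed clear canister 109 mm high
Mind the look-alikes: they are no part of the job. Leave any orange or yellow look-alike of the part that bears rack_grip alone.

How it is judged:
On the way, in this order (a step that is already met when the one before it is completed fails the run):
1. the base stands wholly on the heat mat (horizontal distance between base and mat below 0.025 m and linear speed of base below 0.02 m/s), for 0.2 s.
2. the rack's foot has meshed with the socket of the hub (z of rack_grip in the frame of base below 0.154 m and horizontal distance between rack_grip and base below 0.01 m), for 0.1 s.
At the end, for the whole second after the job is handed in: The base stands wholly on the mat (centres within 25 mm), level; the rack's foot is meshed and fully home (plate within 3 mm of the hub's top, upright, grip within 10 mm of the base's axis), the start switch pressed more than 7 mm, and the gripper's fingers still on the rack (horizontal distance between base and mat below 0.025 m and z of rack_grip in the frame of base below 0.141 m and horizontal distance between rack_grip and base below 0.01 m and angle between base's own z axis and vertical below 0.05 rad and angle between rack_grip's own z axis and vertical below 0.12 rad and value of joint seat above 0.007 m and contact force between the fingers and rack above 1 N); the arm keeps its last pose, push and grip.
It fails at once if the base was lifted off the dresser or tipped (height (world z) of base above 0.015 m or angle between base's own z axis and vertical above 0.2 rad).
It fails at once if the ring dish was disturbed (distance of dish from where it was at the start of the episode above 0.02 m).
It also fails if it takes over 58 s, if anything falls off the work surface, if the arm or the gripper's body presses on something with over 40 N, if the wrist force passes 120 N, or if a joint passes its speed limit or range.

## Working session

There is one attempt and no reset: what is moved stays moved. The work goes in short steps, Python scripts to look and compute and a shell command to move; the robot and the scene stay as the last step left them, time stands still between calls to the robot, and variables do not carry over. Pictures are saved under pics/ and viewed, and the job is handed in when it is done.

```bash
ls; mkdir -p pics
python3 - <<'E'
from plant import readout, eyes, job
import cv2,pickle
print(readout.observe())
for n in ["scene","top"]:
    p,d=eyes.capture(n); cv2.imwrite(f"pics/{n}0.png",p[:,:,::-1]); pickle.dump((p,d,eyes.camera_params(n)),open(f"{n}0.pkl","wb")); print(n,eyes.camera_params(n))
print(eyes.camera_params("wrist"))
E
```

```text
pics
{'time': 0.0, 'joints': array([ 1.11581286,  0.53715592, -0.00441982,  1.53885215,  0.00259293,
        1.06729567, -0.07122402]), 'joint_vel': array([ 0.00085745,  0.0009258 , -0.00075129, -0.00012016,  0.00192962,
        0.00034002,  0.00030293]), 'effort': array([-1.33874513e-03, -5.70984292e+01,  9.89804752e-01, -2.51603132e+01,
       -5.63633360e-02,  1.79876183e-02,  1.90602814e-04]), 'position': array([ 0.24613688, -0.6009399 ,  0.23785407]), 'eef_rot': array([ 9.81162260e-01,  1.93183571e-01, -2.27423537e-04, -8.21811770e-04]), 'contact_force': array([-0.60906712,  0.40988467,  0.30205996]), 'ft_torque': array([-0.00757369,  0.00117546,  0.00656399]), 'grip_width': 0.0881875310896074}
scene {'intrinsics': array([[468.76319521,   0.        , 325.4259852 ],
       [  0.        , 468.76319521, 203.80558437],
       [  0.        ,   0.        ,   1.        ]]), 'k1': -0.01802821599324872, 'extrinsics': array([[ 0.10501297, -0.59692489,  0.79539484,  1.26276644],
       [ 0.9944371 ,  0.06962039, -0.07904333, -0.17403776],
       [-0.00819277,  0.79927072,  0.6009153 ,  0.6
[... 386 characters left out ...]
.01819726, -0.06936775],
       [ 0.01577524,  0.13627172,  0.99054589,  1.08544236],
       [ 0.        ,  0.        ,  0.        ,  1.        ]])}
{'intrinsics': array([[298.30673761,   0.        , 316.08055997],
       [  0.        , 298.30673761, 200.07736007],
       [  0.        ,   0.        ,   1.        ]]), 'k1': -0.04758850241197906, 'hand_eye': array([[ 6.42664860e-04,  9.62814037e-01,  2.70164241e-01,
         6.93787894e-02],
       [ 9.99999526e-01, -8.16495337e-04,  5.31042214e-04,
        -7.32095962e-04],
       [ 7.31882741e-04,  2.70163772e-01, -9.62814105e-01,
        -1.45639862e-01],
       [ 0.00000000e+00,  0.00000000e+00,  0.00000000e+00,
         1.00000000e+00]])}
```

View pics/scene0.png

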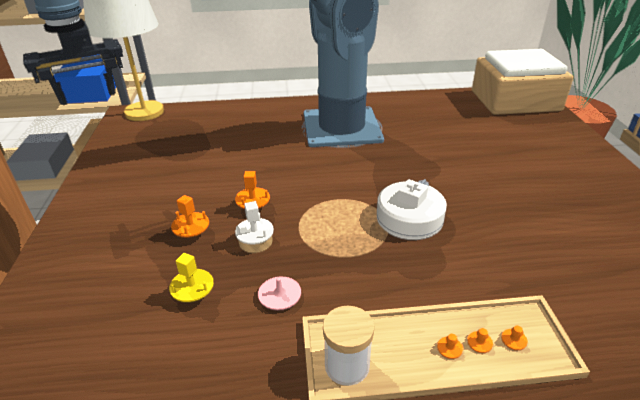

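View pics/top0.png

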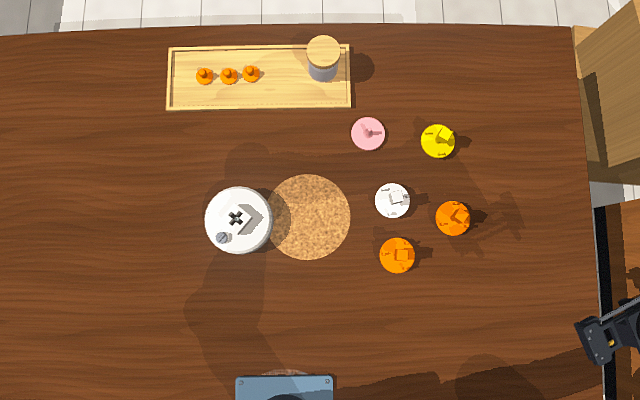

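The top view shows the base at about (237,220) with its knob at (222,238), the mat at (309,217) and the white rack at (393,199). The look-alikes are orange at (397,255) and (453,218) and yellow at (437,141). The dish is at (368,133).

```bash
cat > h.py <<'E'
import numpy as np, cv2, pickle
from scipy.spatial.transform import Rotation as R
def K(c): return c["intrinsics"]
def rays(c,uv):
    uv=np.asarray(uv,float).reshape(-1,1,2)
    k1=c["k1"]
    n=cv2.undistortPointsIter(uv,K(c),np.array([k1,0,0,0.]),None,None,(3,50,1e-12)).reshape(-1,2)
    return np.c_[n[:,0],-n[:,1],-np.ones(len(n))]
def ext(c,obs=None):
    if "extrinsics" in c: return c["extrinsics"]
    T=np.eye(4);T[:3,:3]=R.from_quat(obs["eef_rot"]).as_matrix();T[:3,3]=obs["position"]
    return T@c["hand_eye"]
def plane(c,uv,z,obs=None):
    E=ext(c,obs);d=rays(c,uv)@E[:3,:3].T;o=E[:3,3]
    return o+d*((z-o[2])/d[:,2])[:,None]
def cloud(c,uv,dep,obs=None):
    E=ext(c,obs); return (rays(c,uv)*np.asarray(dep)[:,None])@E[:3,:3].T+E[:3,3]
def full(c,d,obs=None):
    h,w=d.shape;u,v=np.meshgrid(np.arange(w),np.arange(h))
    return cloud(c,np.c_[u.ravel(),v.ravel()],d.ravel(),obs).reshape(h,w,3)
def snap(name,tag):
    from plant import readout,eyes
    o=readout.observe();p,d=eyes.capture(name);c=eyes.camera_params(name)
    cv2.imwrite(f"pics/{name}{tag}.png",p[:,:,::-1]);pickle.dump((p,d,c,o),open(f"{name}{tag}.pkl","wb"))
    return p,d,c,o
def circ(xy):
    A=np.c_[2*xy,np.ones(len(xy))];s=np.linalg.lstsq(A,(xy**2).sum(1),rcond=None)[0]
    return s[:2],np.sqrt(s[2]+s[:2]@s[:2])
E
python3 - <<'E'
from h import *
p,d,c=pickle.load(open("top0.pkl","rb"))
P=full(c,d); hsv=cv2.cvtColor(p,cv2.COLOR_RGB2HSV)
H,S,V=cv2.split(hsv); z=P[...,2]
print("table z",np.median(z[280:330,100:200]))
def comp(m):
    n,l,s,ce=cv2.connectedComponentsWithStats(m.astype('uint8'))
    return [(s[i],ce[i].round(1),l==i) for i in range(1,n) if s[i,4]>40]
# base: by height
for s,ce,m in comp((z>0.02)&(np.abs(P[...,0]-0.5)<0.35)):
    q=P[m]; print("tall",s,ce,q.mean(0).round(3),q[:,2].max().round(3))
# deck
m=(z>0.048)&(z<0.062); 
for s,ce,mm in comp(m): print("deck",s,ce,P[mm].mean(0).round(3))
for s,ce,mm in comp((z>0.079)&(z<0.092)): print("hub",s,ce,P[mm].mean(0).round(3))
# mat colour
m=(H>8)&(H<25)&(S>60)&(V>120)&(z<0.012)
for s,ce,mm in comp(m): print("mat?",s,ce,P[mm].mean(0).round(3), P[mm].min(0).round(3),P[mm].max(0).round(3))
x=cv2.resize(p[150:290,180:480],None,fx=2.6,fy=2.6,interpolation=cv2.INTER_CUBIC)
cv2.imwrite("pics/topcrop.png",x[:,:,::-1])
E
```

```text
table z 1.013557265638898e-05
tall [ 306   39   35   42 1196] [322.7  58.4] [ 0.81  -0.098  0.096] 1.085
tall [246  66   8  10  63] [249.8  70.3] [0.81  0.073 0.036] 0.045
tall [199  69   9  10  63] [202.6  73.1] [0.806 0.184 0.036] 0.044
tall [223  69   8   9  53] [226.8  72.9] [0.805 0.127 0.037] 0.044
tall [420 125  35  33 885] [437.3 140.7] [ 0.632 -0.36   0.041] 0.097
tall [374 183  36  35 969] [391.8 200.1] [ 0.495 -0.247  0.048] 1.085
tall [ 205  186   68   68 3620] [238.4 219.9] [0.455 0.092 0.064] 1.085
tall [435 201  36  35 967] [452.2 217.9] [ 0.453 -0.383  0.045] 1.085
tall [379 238  36  36 999] [396.8 255.1] [ 0.373 -0.255  0.041] 1.085
tall [ 573  296   67   70 2670] [610.6 331.1] [ 0.237 -0.549  0.348] 1.085
deck [308  65  30  12  71] [321.9  72. ] [ 0.795 -0.097  0.055]
deck [ 205  186   67   68 2860] [238.9 219.2] [0.457 0.092 0.054]
deck [230 212  13  13  81] [235.8 218.3] [0.459 0.099 0.056]
hub [311  62  27   9  46] [323.4  67.8] [ 0.793 -0.1    0.084]
hub [221 203  30  31 364] [235.3 218. ] [0.457 0.095 0.085]
mat? [    0     0   640   214 40373] [321.9 116.1] [ 
[... 5294 characters left out ...]
7 -0.   ] [ 0.085  0.259 -0.006] [0.111 0.546 0.005]
mat? [   0  376  187   24 2308] [ 84.7 389.6] [ 0.074  0.461 -0.   ] [ 0.05   0.223 -0.007] [0.102 0.675 0.006]
mat? [186 376  30   4  56] [201.5 377. ] [0.106 0.187 0.   ] [ 0.102  0.156 -0.004] [0.109 0.221 0.005]
mat? [337 378  43   8  95] [354.6 380.2] [ 0.094 -0.158  0.   ] [ 0.084 -0.213 -0.007] [ 0.1   -0.118  0.004]
mat? [183 380  40  10 170] [204. 384.] [ 0.091  0.181 -0.   ] [ 0.079  0.14  -0.005] [0.1   0.229 0.004]
mat? [163 387  64  13 222] [201.2 394.8] [ 0.066  0.188 -0.   ] [ 0.056  0.132 -0.006] [0.085 0.275 0.005]
mat? [569 392  30   5  61] [584.7 394. ] [ 0.034 -0.701 -0.001] [ 0.03  -0.736 -0.005] [ 0.038 -0.66   0.003]
```

View pics/topcrop.png

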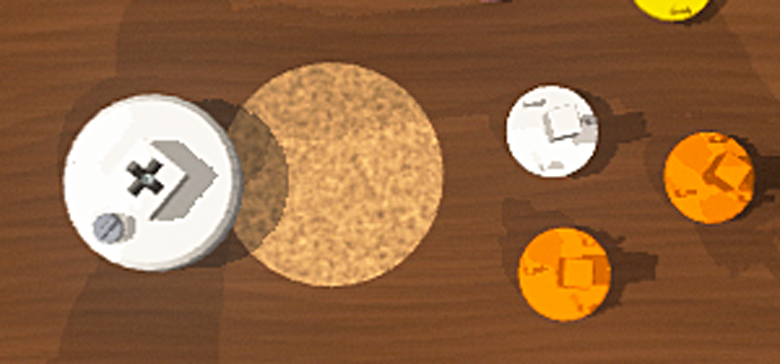

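Run:
```python
from h import *
p,d,c=pickle.load(open("top0.pkl","rb"))
P=full(c,d); H,S,V=cv2.split(cv2.cvtColor(p,cv2.COLOR_RGB2HSV)); z=P[...,2]
# mat
m=((V>140)&(S>60)&(H<25)&(z<0.012)).astype('uint8'); m=cv2.morphologyEx(m,cv2.MORPH_OPEN,np.ones((5,5)))
n,l,s,ce=cv2.connectedComponentsWithStats(m); i=l[225,325]
q=P[l==i][:,:2]; cnt=max(cv2.findContours((l==i).astype('uint8'),0,1)[0],key=len)[:,0]
w=plane(c,cnt,0.0)[:,:2]; k=(cnt[:,0]>300); print("mat",circ(w[k]))
# base deck rim: white, at z .055
m=((z>0.04)&(np.abs(P[...,0]-.457)<.1)&(np.abs(P[...,1]-.095)<.1)).astype('uint8')
cnt=max(cv2.findContours(m,0,1)[0],key=len)[:,0]
w=plane(c,cnt,0.055)[:,:2]
cc,r=circ(w)
for _ in range(5):
    e=np.linalg.norm(w-cc,axis=1)-r; k=np.abs(e)<.003; cc,r=circ(w[k])
print("base",cc,r,k.mean())
# hub top
m=((z>0.078)&(z<0.093)&(np.hypot(P[...,0]-cc[0],P[...,1]-cc[1])<.045)).astype('uint8')
cnt=max(cv2.findContours(m,0,1)[0],key=len); b=cv2.minAreaRect(plane(c,cnt,.085)[:,:2].astype('float32')); print("hub",b)
# cross
m=((V<120)&(np.hypot(P[...,0]-cc[0],P[...,1]-cc[1])<.03)); 
g=(z>.066)&(z<.079)&(np.hypot(P[...,0]-cc[0],P[...,1]-cc[1])<.08)&(np.hypot(P[...,0]-cc[0],P[...,1]-cc[1])>.035)
kn=P[g].mean(0); print("knob",kn,g.sum(),np.degrees(np.arctan2(*(kn[:2]-cc)[::-1])), np.linalg.norm(kn[:2]-cc))
# rack
g=(z>.09)&(z<.105)&(np.hypot(P[...,0]-.495,P[...,1]+.247)<.06)
gm=g.astype('uint8'); cnt=max(cv2.findContours(gm,0,1)[0],key=len)
print("grip",P[g].mean(0),g.sum(),cv2.minAreaRect(plane(c,cnt,.098)[:,:2].astype('float32')))
g=(z>.02)&(z<.045)&(np.hypot(P[...,0]-.495,P[...,1]+.247)<.06)
gm=cv2.morphologyEx(((z>.02)&(np.hypot(P[...,0]-.495,P[...,1]+.247)<.06)).astype('uint8'),3,np.ones((5,5))); cnt=max(cv2.findContours(gm,0,1)[0],key=len)[:,0]
print("plate",circ(plane(c,cnt,.033)[:,:2]))
x=cv2.resize(p[170:230,360:430],None,fx=8,fy=8,interpolation=cv2.INTER_CUBIC); cv2.imwrite("pics/rack.png",x[:,:,::-1])
x=cv2.resize(p[180:260,200:280],None,fx=7,fy=7,interpolation=cv2.INTER_CUBIC); cv2.imwrite("pics/base.png",x[:,:,::-1])
```

```text
mat (array([ 0.46709573, -0.05894373]), np.float64(0.09736709642485303))
base [0.45680921 0.09439069] 0.07335779305965763 1.0
hub ((0.4572979211807251, 0.0959671288728714), (0.049386363476514816, 0.048256415873765945), 49.03403091430664)
knob [0.41779738 0.12867445 0.06897843] 79 138.69086097678533 0.051935529243956294
grip [ 0.496577   -0.24965638  0.09750866] 132 ((0.49635687470436096, -0.24953128397464752), (0.023868804797530174, 0.025021135807037354), 13.0704984664917)
plate (array([ 0.49689815, -0.25016643]), np.float64(0.03910006904726788))
```

View pics/rack.png

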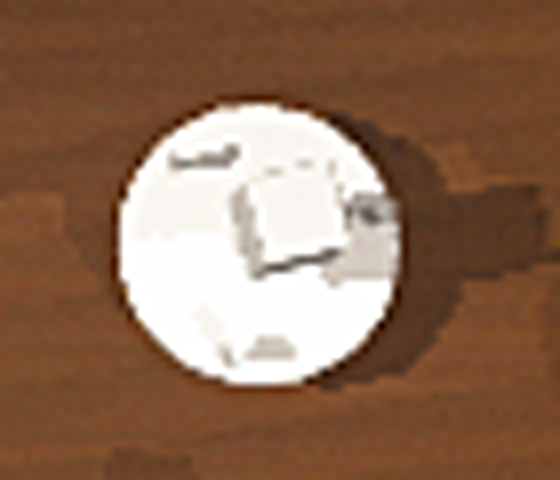

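View pics/base.png

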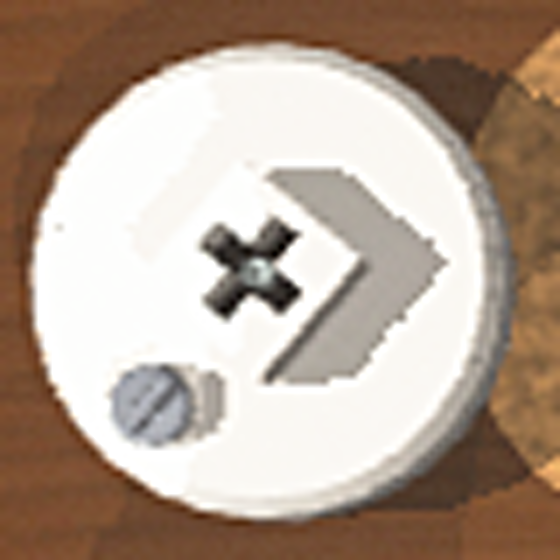

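```bash
cat > calc.py <<'E'
import sys
from h import *
from plant import readout
def calc(t,yaw,o=None):
    o=o or readout.observe(); M=R.from_quat(o["eef_rot"])
    y=np.radians(yaw); Y=np.array([np.cos(y),np.sin(y),0]); Z=np.array([0,0,-1.]); X=np.cross(Y,Z)
    G=R.from_matrix(np.c_[X,Y,Z])
    return M.inv().apply(np.array(t)-o["position"]).round(4), (M.inv()*G).as_rotvec().round(4)
def yaw(o): 
    y=R.from_quat(o["eef_rot"]).as_matrix()[:,1]; return np.degrees(np.arctan2(y[1],y[0]))
if __name__=="__main__":
    a=[float(v) for v in sys.argv[1:5]]; o=readout.observe()
    s,r=calc(a[:3],a[3],o); print("t",round(o["time"],2),"pos",o["position"].round(4),"yaw",yaw(o).round(2),"F",o["contact_force"].round(1),"w",round(o["grip_width"],4),"q",o["joints"].round(2)); print("slide",s.tolist(),"ang",r.tolist())
E
python3 calc.py 0.457 0.095 0.2 48.8
```

```text
t 0.1 pos [ 0.2462 -0.601   0.2379] yaw -67.72 F [ 0.   0.3 -0.1] w 0.0881 q [ 1.12  0.54 -0.    1.54  0.    1.07 -0.07]
slide [0.459, -0.564, 0.0387] ang [-0.0011, -0.0015, -2.0337]
```

```bash
python3 -m creep '{"angular":[[0,0,-2.03],[0,0,-2.03],[0,0,-2.03],[0,0,-2.03],[0,0,-2.03],[0,0,-2.03],[0,0,-2.03],[0,0,-2.03]],"slide":[[0.459,-0.564,0.01],[0.459,-0.564,0.01],[0.459,-0.564,0.01],[0.459,-0.564,0.01],[0.459,-0.564,0.01],[0.459,-0.564,0.01],[0.459,-0.564,0.01],[0.459,-0.564,0.01]],"hand":[0,0,0,0,0,0,0,0]}'; python3 calc.py 0.457 0.095 0.2 48.8
```

```text
time: 0.77
position: [0.343, -0.2805, 0.234]
eef_rot: [0.767, 0.642, -0.0, -0.0]
contact_force: [0.6, -0.6, 0.2]
grip_width: 0.0881
t 0.77 pos [ 0.343  -0.2805  0.234 ] yaw -10.08 F [ 0.6 -0.6  0.2] w 0.0881 q [ 0.89  0.21 -0.34  2.05  0.09  0.9   0.32]
slide [0.3897, 0.0466, 0.0339] ang [-0.0004, 0.0001, -1.0277]
```

```bash
python3 -m creep '{"angular":[[0,0,-1.028],[0,0,-1.028],[0,0,-1.028],[0,0,-1.028],[0,0,-1.028],[0,0,-1.028],[0,0,-1.028],[0,0,-1.028]],"slide":[[0.39,0.047,0.01],[0.39,0.047,0.01],[0.39,0.047,0.02],[0.39,0.047,0.03],[0.39,0.047,0.034],[0.39,0.047,0.034],[0.39,0.047,0.034],[0.39,0.047,0.034]],"hand":[0,0,0,0,0,0,0,0]}'; python3 calc.py 0.457 0.095 0.2 48.8
```

```text
time: 1.43
position: [0.4418, 0.0363, 0.2068]
eef_rot: [0.365, 0.931, -0.0, 0.0]
contact_force: [1.2, -0.9, 0.0]
grip_width: 0.0878
t 1.43 pos [0.4418 0.0363 0.2068] yaw 47.2 F [ 1.2 -0.9  0. ] w 0.0878 q [ 0.42  0.31 -0.7   2.06  0.26  0.86  0.4 ]
slide [0.0288, 0.0534, 0.0068] ang [-0.0002, 0.0004, -0.0279]
```

```bash
python3 -m creep '{"angular":[[0,0,-0.028],[0,0,-0.028],[0,0,-0.028],[0,0,-0.028]],"slide":[[0.029,0.053,0.007],[0.029,0.053,0.007],[0.029,0.053,0.007],[0.029,0.053,0.007]],"hand":[0,0,0,0]}'
python3 - <<'E'
from h import *
snap("wrist","1")
E
python3 calc.py 0.457 0.095 0.062 48.8
```

```text
time: 1.77
position: [0.4565, 0.0937, 0.1996]
eef_rot: [0.353, 0.935, -0.0, -0.001]
contact_force: [0.4, -0.2, -0.3]
grip_width: 0.0883
t 1.82 pos [0.4564 0.0922 0.1996] yaw 48.47 F [ 0.  -0.1 -0.5] w 0.0883 q [ 0.3   0.36 -0.71  2.01  0.31  0.87  0.27]
slide [0.0014, 0.0026, 0.1376] ang [-0.0014, -0.0003, -0.0057]
```

View pics/wrist1.png

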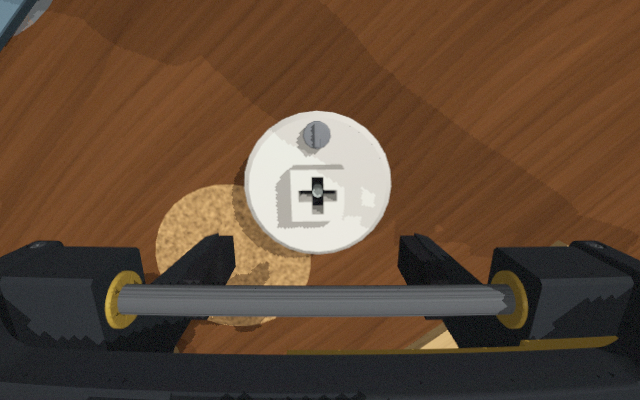

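The wrist view shows the base with the cross socket at about (317,194) and the knob at (316,134), both square to the jaws. I'll check the position and yaw from it.

```bash
cat > wr.py <<'E'
from h import *
import sys
p,d,c,o=pickle.load(open(sys.argv[1],"rb"))
g=cv2.cvtColor(p,cv2.COLOR_RGB2GRAY)
m=(g<110).astype('uint8'); n,l,s,ce=cv2.connectedComponentsWithStats(m)
u,v,r=[int(a) for a in sys.argv[2:5]]
mm=np.zeros_like(m); mm[v-r:v+r,u-r:u+r]=m[v-r:v+r,u-r:u+r]; mm=cv2.morphologyEx(mm,3,np.ones((7,7)))
cnt=max(cv2.findContours(mm,0,1)[0],key=cv2.contourArea)
h=cv2.convexHull(plane(c,cnt,.085,o)[:,:2].astype('float32')); print("cross",cv2.minAreaRect(h), "px",cv2.minAreaRect(cnt))
q=plane(c,[[u,v]],.085,o); print(q)
P=full(c,d,o)
g=(P[...,2]>.078)&(P[...,2]<.092); g[260:]=0; cnt=max(cv2.findContours(g.astype('uint8'),0,1)[0],key=cv2.contourArea); print("hub",cv2.minAreaRect(plane(c,cnt,.085,o)[:,:2].astype('float32')))
kn=(P[...,2]>.066)&(P[...,2]<.077); kn[260:]=0; kn=cv2.morphologyEx(kn.astype('uint8'),2,np.ones((5,5)));cnt=max(cv2.findContours(kn,0,1)[0],key=cv2.contourArea); print("knob",cv2.minEnclosingCircle(plane(c,cnt,.072,o)[:,:2].astype('float32')))
E
python3 wr.py wrist1.pkl 317 194 24
```

```text
cross ((0.4535016119480133, 0.09781264513731003), (0.024274567142128944, 0.024344298988580704), 3.3247833251953125) px ((317.0000305175781, 192.0), (26.870054244995117, 26.870058059692383), 45.0)
[[0.45498759 0.09661513 0.085     ]]
hub ((0.45657578110694885, 0.09614521265029907), (0.04823831841349602, 0.04848242923617363), 48.675724029541016)
knob ((0.4158369302749634, 0.1304224282503128), 0.011357766576111317)
```

```bash
python3 -m creep '{"angular":[[0,0,-0.005],[0,0,-0.005],[0,0,-0.005],[0,0,-0.005],[0,0,-0.005],[0,0,-0.005],[0,0,-0.005]],"slide":[[0.002,0.003,0.03],[0.002,0.003,0.06],[0.002,0.003,0.09],[0.002,0.003,0.115],[0.002,0.003,0.13],[0.002,0.003,0.137],[0.002,0.003,0.137]],"hand":[0,0,0,0,0,0,0]}'; python3 calc.py 0.4568 0.0957 0.062 48.7
```

```text
time: 2.4
position: [0.4564, 0.0947, 0.062]
eef_rot: [0.353, 0.936, -0.001, -0.001]
contact_force: [0.7, -0.2, 0.0]
grip_width: 0.0881
t 2.4 pos [0.4564 0.0947 0.062 ] yaw 48.64 F [ 0.7 -0.2  0. ] w 0.0881 q [ 0.14  0.59 -0.55  2.1   0.55  0.59  0.06]
slide [0.0004, 0.001, -0.0] ang [-0.0028, -0.0009, -0.001]
```

Well aligned, so I close on the hub.

```bash
python3 -m creep '{"angular":[[0,0,0],[0,0,0],[0,0,0],[0,0,0],[0,0,0],[0,0,0]],"slide":[[0,0,0],[0,0,0],[0,0,0],[0,0,0],[0,0,0],[0,0,0]],"hand":[255,255,255,255,255,255]}'; python3 calc.py 0.467 -0.058 0.062 48.7
```

```text
time: 2.9
position: [0.4572, 0.0962, 0.0633]
eef_rot: [0.352, 0.936, -0.0, 0.0]
contact_force: [-6.1, -6.6, 7.8]
grip_width: 0.0504
t 2.9 pos [0.4572 0.0962 0.0633] yaw 48.76 F [-6.1 -6.6  7.8] w 0.0504 q [ 0.14  0.59 -0.55  2.1   0.55  0.6   0.06]
slide [-0.109, -0.1095, 0.0014] ang [-0.0007, 0.0005, 0.001]
```

```bash
python3 -m creep '{"angular":[[0,0,0],[0,0,0],[0,0,0],[0,0,0],[0,0,0],[0,0,0],[0,0,0],[0,0,0]],"slide":[[0,0,0],[-0.01,-0.01,0],[-0.025,-0.025,0],[-0.042,-0.042,0],[-0.06,-0.06,0],[-0.078,-0.078,0],[-0.094,-0.094,0],[-0.104,-0.104,0]],"hand":[255,255,255,255,255,255,255,255]}'; python3 calc.py 0.467 -0.058 0.062 48.7
```

```text
time: 3.57
position: [0.4678, -0.0503, 0.0635]
eef_rot: [0.353, 0.936, 0.001, 0.0]
contact_force: [-0.6, 10.1, 5.6]
grip_width: 0.0477
t 3.57 pos [ 0.4678 -0.0503  0.0635] yaw 48.71 F [-0.6 10.1  5.6] w 0.0477 q [ 0.46  0.6  -0.55  2.09  0.55  0.6   0.37]
slide [-0.0045, -0.0063, 0.0015] ang [0.0026, -0.0, 0.0001]
```

```bash
python3 -m creep '{"angular":[[0,0,0],[0,0,0],[0,0,0],[0,0,0],[0,0,0],[0,0,0],[0,0,0],[0,0,0]],"slide":[[-0.006,-0.006,0],[-0.006,-0.006,0],[-0.006,-0.006,0],[-0.006,-0.006,0],[-0.006,-0.006,0],[-0.006,-0.006,0],[-0.006,-0.006,0],[-0.006,-0.006,0]],"hand":[255,255,255,255,0,0,0,0]}'; python3 calc.py 0.467 -0.058 0.2 48.7
```

```text
time: 4.23
position: [0.4671, -0.0583, 0.0628]
eef_rot: [0.352, 0.936, -0.0, -0.0]
contact_force: [-0.4, -0.1, 0.5]
grip_width: 0.0725
t 4.23 pos [ 0.4671 -0.0583  0.0628] yaw 48.79 F [-0.4 -0.1  0.5] w 0.0725 q [ 0.47  0.6  -0.55  2.09  0.55  0.6   0.39]
slide [0.0003, 0.0001, -0.1372] ang [-0.0004, -0.0008, 0.0016]
```

Next I lift straight up and look, moving clear of the top view.

```bash
python3 -m creep '{"angular":[[0,0,0],[0,0,0],[0,0,0],[0,0,0],[0,0,0],[0,0,0]],"slide":[[0,0,0],[0,0,-0.03],[0,0,-0.07],[0,0,-0.11],[0,0,-0.14],[0,0,-0.14]],"hand":[0,0,0,0,0,0]}'; python3 -c "
from h import *
snap('wrist','2')"; python3 wr.py wrist2.pkl 317 194 24; python3 calc.py 0.4967 -0.2497 0.2 13.07
```

```text
time: 4.73
position: [0.4709, -0.0585, 0.2083]
eef_rot: [0.352, 0.936, 0.001, 0.004]
contact_force: [1.1, 0.0, 0.8]
grip_width: 0.0881
cross ((0.4664257764816284, -0.056377992033958435), (0.026123469695448875, 0.02604067511856556), 6.2689080238342285) px ((313.479248046875, 188.48085021972656), (27.696439743041992, 27.413822174072266), 42.709388732910156)
[[ 0.47234781 -0.05725143  0.085     ]]
hub ((0.4682546555995941, -0.058012910187244415), (0.04780859500169754, 0.04912785068154335), 49.54399490356445)
knob ((0.4281051456928253, -0.023939289152622223), 0.011009614914655685)
t 4.78 pos [ 0.4694 -0.0588  0.2057] yaw 48.73 F [-0.8 -1.  -0.9] w 0.0883 q [ 0.63  0.37 -0.72  2.    0.31  0.88  0.59]
slide [-0.1464, -0.1255, 0.0061] ang [0.0041, 0.0043, 0.6224]
```

View pics/wrist2.png

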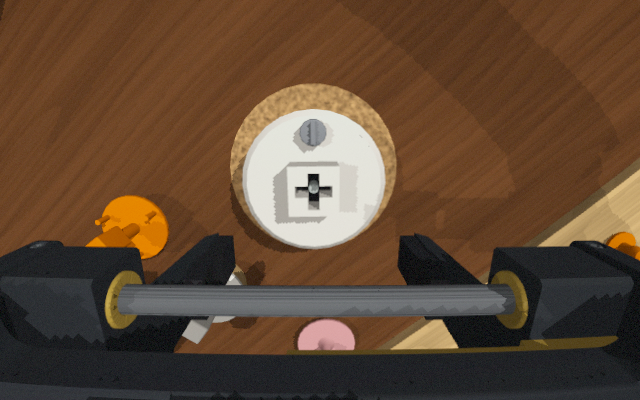

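The wrist view shows the base wholly on the mat, with cork visible around it and the socket at about (314,190). Now over to the rack.

```bash
python3 -m creep '{"angular":[[0,0,0.622],[0,0,0.622],[0,0,0.622],[0,0,0.622],[0,0,0.622],[0,0,0.622],[0,0,0.622],[0,0,0.622]],"slide":[[-0.146,-0.1255,0],[-0.146,-0.1255,0],[-0.146,-0.1255,0],[-0.146,-0.1255,0],[-0.146,-0.1255,0],[-0.146,-0.1255,0],[-0.146,-0.1255,0],[-0.146,-0.1255,0]],"hand":[0,0,0,0,0,0,0,0]}'; python3 -c "
from h import *
snap('wrist','3')
p,d,c,o=pickle.load(open('wrist3.pkl','rb')); P=full(c,d,o)
g=(P[...,2]>.092)&(P[...,2]<.103); g[260:]=0; cnt=max(cv2.findContours(g.astype('uint8'),0,1)[0],key=cv2.contourArea); print('grip',cv2.minAreaRect(plane(c,cnt,.098,o)[:,:2].astype('float32')),P[g].mean(0))
"; python3 calc.py 0.4967 -0.2497 0.067 13.07
```

```text
time: 5.45
position: [0.494, -0.2476, 0.2018]
eef_rot: [0.621, 0.784, 0.0, -0.001]
contact_force: [-0.0, -0.8, 0.1]
grip_width: 0.0881
grip ((0.4958897531032562, -0.2494533807039261), (0.02289067767560482, 0.02355521358549595), 13.368644714355469) [ 0.43552604 -0.25305646  0.09555769]
t 5.5 pos [ 0.4942 -0.2471  0.2021] yaw 13.34 F [ 0.9 -0.1  1.2] w 0.0881 q [ 0.77  0.47 -0.5   1.81  0.27  0.94  0.38]
slide [-0.0033, 0.0019, 0.1351] ang [-0.0011, -0.0019, 0.0047]
```

View pics/wrist3.png

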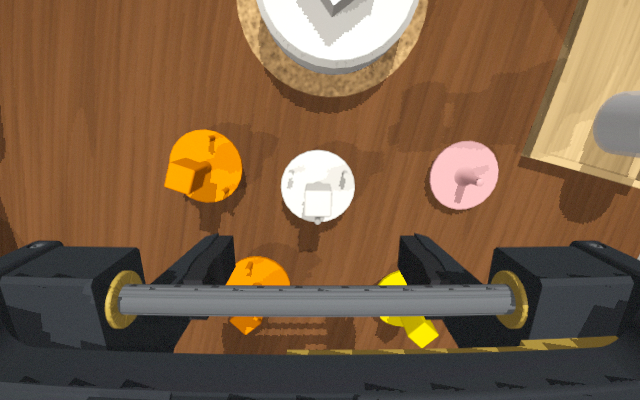

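The wrist view shows the white grip at about (318,203), square to the jaws, with the dish and look-alikes clear of the fingers. I'll descend.

```bash
python3 -m creep '{"angular":[[0,0,0.003],[0,0,0.003],[0,0,0.003],[0,0,0.003],[0,0,0.003],[0,0,0.003],[0,0,0.003]],"slide":[[-0.003,0.0015,0.03],[-0.003,0.0015,0.06],[-0.003,0.0015,0.09],[-0.003,0.0015,0.115],[-0.003,0.0015,0.13],[-0.003,0.0015,0.137],[-0.003,0.0015,0.137]],"hand":[0,0,0,0,0,0,0]}'; python3 calc.py 0.4963 -0.2496 0.064 13.2
```

```text
time: 6.08
position: [0.4959, -0.2499, 0.0646]
eef_rot: [0.622, 0.783, -0.0, -0.002]
contact_force: [-1.2, -0.9, -0.7]
grip_width: 0.0879
t 6.08 pos [ 0.4959 -0.2499  0.0646] yaw 13.11 F [-1.2 -0.9 -0.7] w 0.0879 q [ 0.7   0.67 -0.41  1.88  0.4   0.68  0.28]
slide [0.0002, 0.0004, 0.0006] ang [-0.002, -0.0025, -0.0015]
```

```bash
python3 -m creep '{"angular":[[0,0,0],[0,0,0],[0,0,0],[0,0,0],[0,0,0],[0,0,0],[0,0,0],[0,0,0]],"slide":[[0,0,0],[0,0,0],[0,0,0],[0,0,0],[0,0,0],[0,0,0],[0,0,0],[0,0,0]],"hand":[255,255,255,255,255,255,255,255]}'; python3 calc.py 0.4963 -0.2496 0.164 13.2
```

```text
time: 6.75
position: [0.4968, -0.2519, 0.066]
eef_rot: [0.623, 0.782, 0.0, 0.0]
contact_force: [0.6, -0.5, 0.1]
grip_width: 0.037
t 6.75 pos [ 0.4968 -0.2519  0.066 ] yaw 12.95 F [ 0.6 -0.5  0.1] w 0.037 q [ 0.7   0.67 -0.41  1.88  0.4   0.68  0.28]
slide [0.0024, 0.0001, -0.098] ang [0.0001, 0.0001, -0.0044]
```

```bash
python3 -m creep '{"angular":[[0,0,0],[0,0,0],[0,0,0],[0,0,0],[0,0,0]],"slide":[[0,0,0],[0,0,0],[0,0,0],[0,0,0],[0,0,0]],"hand":[255,255,255,255,255]}'; python3 calc.py 0.4963 -0.2496 0.164 13.2
```

```text
time: 7.17
position: [0.4967, -0.2519, 0.066]
eef_rot: [0.623, 0.782, -0.0, -0.0]
contact_force: [-0.1, -0.1, 0.1]
grip_width: 0.024
t 7.17 pos [ 0.4967 -0.2519  0.066 ] yaw 12.95 F [-0.1 -0.1  0.1] w 0.024 q [ 0.7   0.67 -0.41  1.88  0.4   0.68  0.28]
slide [0.0023, 0.0001, -0.098] ang [-0.0001, -0.0, -0.0044]
```

```bash
python3 -m creep '{"angular":[[0,0,0],[0,0,0],[0,0,0],[0,0,0],[0,0,0],[0,0,0],[0,0,0]],"slide":[[0,0,-0.01],[0,0,-0.03],[0,0,-0.06],[0,0,-0.09],[0,0,-0.12],[0,0,-0.13],[0,0,-0.13]],"hand":[255,255,255,255,255,255,255]}'; python3 -c "
from h import *
snap('wrist','4');snap('top','4')";python3 calc.py 0.4671 -0.0583 0.19 48.75
```

```text
time: 7.75
position: [0.4984, -0.2525, 0.199]
eef_rot: [0.623, 0.782, 0.0, 0.003]
contact_force: [0.1, -0.4, -0.7]
grip_width: 0.0238
t 7.85 pos [ 0.4961 -0.2518  0.1953] yaw 12.94 F [-0.7 -0.1 -2.2] w 0.0239 q [ 0.77  0.48 -0.5   1.81  0.28  0.93  0.38]
slide [0.1951, 0.0151, 0.0053] ang [-0.0007, -0.0005, -0.625]
```

View pics/wrist4.png

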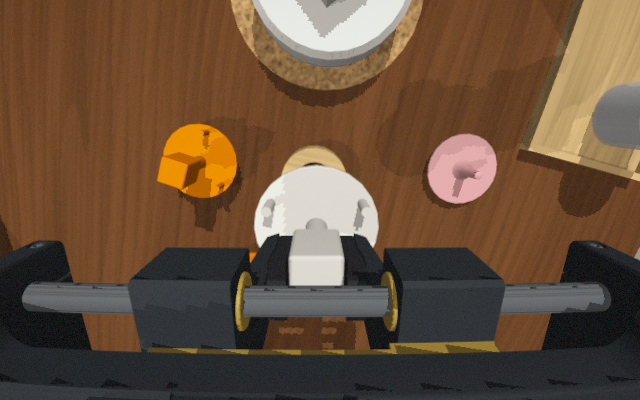

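View pics/top4.png

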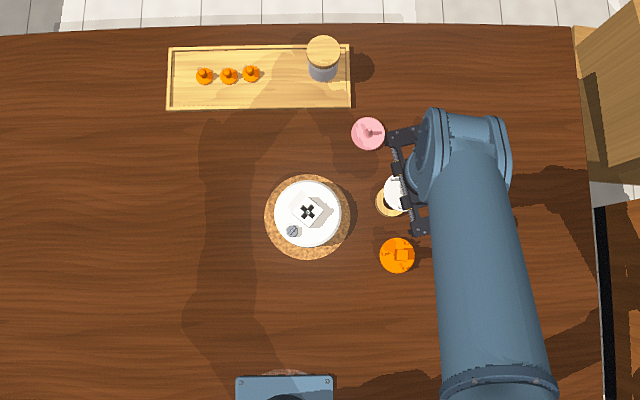

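The wrist view shows the rack held upright between the fingers, with the plate at about (316,215). The top view shows the base centred on the mat at about (307,213). I'll measure the plate centre in tool coordinates and refresh the base pose.

```bash
cat > inhand.py <<'E'
from h import *
import sys
p,d,c,o=pickle.load(open(sys.argv[1],"rb"))
E=c["hand_eye"]; cc={"intrinsics":c["intrinsics"],"k1":c["k1"],"extrinsics":E}
T=full(cc,d)  # tool coords
S=cv2.cvtColor(p,cv2.COLOR_RGB2HSV)
w=((S[...,1]<40)&(S[...,2]>120)&(T[...,2]>.015)&(T[...,2]<.06)).astype('uint8'); w[:140]=0; w[285:]=0
w=cv2.morphologyEx(w,3,np.ones((5,5)))
cnt=max(cv2.findContours(w,0,1)[0],key=cv2.contourArea)[:,0]
k=cnt[:,1]<int(sys.argv[2]); cnt=cnt[k]
g=(w>0)&(T[...,0]>.02); print("plate depth z",np.median(T[g][:,2]), g.sum())
for zt in (.031,.033,.035):
    q=plane(cc,cnt,zt)[:,:2]; c0,r=circ(q)
    kk=np.abs(np.linalg.norm(q-c0,axis=1)-r)<.001
    c1,r1=circ(q[kk])
    from scipy.optimize import least_squares
    s=least_squares(lambda v:np.linalg.norm(q-v,axis=1)-.04,[0,0],loss='soft_l1',f_scale=.0005).x
    print(zt,c0,r,c1,r1,kk.mean(),"fixed r:",s)
E
python3 inhand.py wrist4.pkl 232
python3 - <<'E'
from h import *
p,d,c,o=pickle.load(open("top4.pkl","rb")); P=full(c,d);z=P[...,2]
b=np.hypot(P[...,0]-.467,P[...,1]+.058)
m=((z>0.04)&(b<.1)).astype('uint8');cnt=max(cv2.findContours(m,0,1)[0],key=len)[:,0]
cc,r=circ(plane(c,cnt,.055)[:,:2]);print("base",cc,r)
m=((z>.078)&(z<.093)&(b<.045)).astype('uint8');cnt=max(cv2.findContours(m,0,1)[0],key=len);print("hub",cv2.minAreaRect(plane(c,cnt,.085)[:,:2].astype('float32')))
H,S,V=cv2.split(cv2.cvtColor(p,cv2.COLOR_RGB2HSV));m=((S>60)&(H<25)&(V>125)&(z<.012)&(b<.13)).astype('uint8');m=cv2.morphologyEx(m,2,np.ones((3,3)))
cnt=max(cv2.findContours(m,0,1)[0],key=len)[:,0];print("mat",circ(plane(c,cnt,0)[:,:2]))
E
```

```text
plate depth z 0.03322231161592554 2956
0.031 [ 0.01516536 -0.00015076] 0.030044258897391433 [0.0044852  0.00010474] 0.03765137219021173 0.09482758620689655 fixed r: [1.50596022e-03 2.15962643e-05]
0.033 [ 0.01454506 -0.00015312] 0.03038442992514142 [4.11617606e-03 9.19525515e-05] 0.03778280342553833 0.08620689655172414 fixed r: [ 1.30929622e-03 -1.07726751e-05]
0.035 [ 0.01392476 -0.00015548] 0.03072460095289141 [3.37911814e-03 9.23337923e-05] 0.038205803465499795 0.08620689655172414 fixed r: [ 1.13371673e-03 -5.94725403e-05]
base [ 0.468952   -0.05821753] 0.07335707076957827
hub ((0.46937575936317444, -0.05830215662717819), (0.04804074764251709, 0.04828650504350662), 49.5832405090332)
mat (array([ 0.4589119 , -0.05567145]), np.float64(0.10382783224528243))
```

```bash
cat > inhand2.py <<'E'
from h import *
import sys
from scipy.optimize import least_squares
p,d,c,o=pickle.load(open(sys.argv[1],"rb"))
E=c["hand_eye"]; cc={"intrinsics":c["intrinsics"],"k1":c["k1"],"extrinsics":E}
S=cv2.cvtColor(p,cv2.COLOR_RGB2HSV)
g=cv2.GaussianBlur(S[...,1],(3,3),0).astype(float)
uc=317; vc=float(sys.argv[2]); pts=[]
from scipy.ndimage import map_coordinates
for a in np.radians(np.arange(-178,-1,2)):
    rr=np.arange(20,75,.25); x=uc+rr*np.cos(a); y=vc+rr*np.sin(a)
    v=map_coordinates(g,[y,x],order=1); i=np.where((v[:-1]<70)&(v[1:]>=70))[0]
    if len(i): pts.append((x[i[-1]] if 0 else x[i[0]],y[i[0]]))
pts=np.array(pts)
q=plane(cc,pts,.033)[:,:2]
f=least_squares(lambda v:np.linalg.norm(q-v[:2],axis=1)-v[2],[0,0,.04],loss='soft_l1',f_scale=.0004).x
f2=least_squares(lambda v:np.linalg.norm(q-v[:2],axis=1)-.04,[0,0],loss='soft_l1',f_scale=.0004).x
print(f,f2,len(q)); e=np.linalg.norm(q-f2,axis=1)-.04; print((e[::6]*1000).round(1))
x=p.copy()
for u,v in pts: cv2.circle(x,(int(round(u)),int(round(v))),1,(255,0,0),-1)
cv2.imwrite("pics/ih.png",cv2.resize(x[140:300,220:420],None,fx=4,fy=4)[:,:,::-1])
E
python3 inhand2.py wrist4.pkl 222
```

```text
[ 0.00287841 -0.00019786  0.03929324] [ 0.00200166 -0.00019415] 89
[-0.4 -0.4 -0.3 -0.1 -0.1  0.1  0.3  0.3  0.1  0.1  0.2 -0.2 -0.3 -0.3
 -0.3]
```

View pics/ih.png

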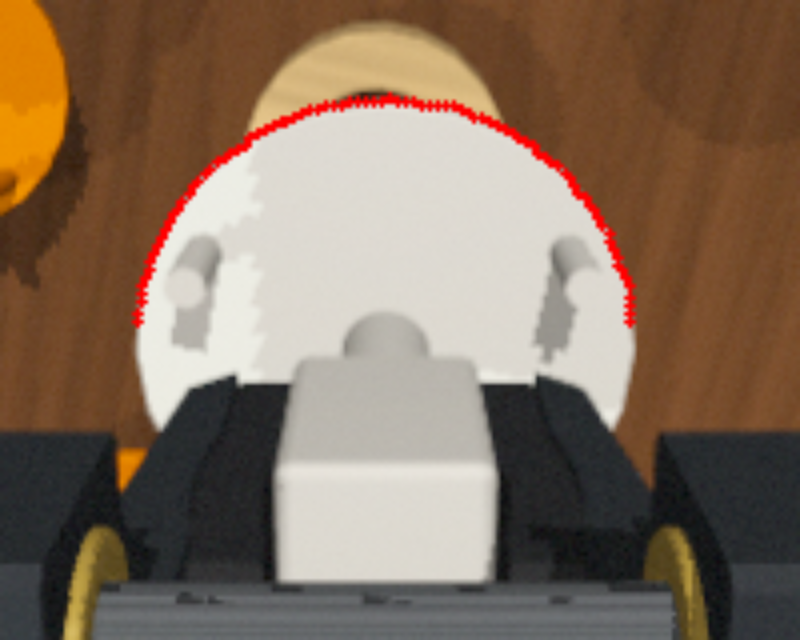

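The rack sits about 2.3 mm along tool +x in the hand, which agrees with the earlier estimate. The TCP target over the socket is therefore (0.4692, -0.0601), yaw 48.75.

```bash
python3 calc.py 0.4692 -0.0601 0.19 48.75
```

```text
t 7.85 pos [ 0.4961 -0.2518  0.1953] yaw 12.94 F [-0.7 -0.1 -2.2] w 0.0239 q [ 0.77  0.48 -0.5   1.81  0.28  0.93  0.38]
slide [0.1929, 0.0167, 0.0053] ang [-0.0007, -0.0005, -0.625]
```

```bash
python3 -m creep '{"angular":[[0,0,-0.1],[0,0,-0.2],[0,0,-0.3],[0,0,-0.4],[0,0,-0.5],[0,0,-0.58],[0,0,-0.625],[0,0,-0.625]],"slide":[[0.025,0.0025,0],[0.055,0.005,0],[0.09,0.008,0],[0.125,0.011,0],[0.155,0.0135,0],[0.18,0.0155,0],[0.193,0.0167,0],[0.193,0.0167,0]],"hand":[255,255,255,255,255,255,255,255]}'; python3 -m creep '{"angular":[[0,0,0],[0,0,0]],"slide":[[0,0,0],[0,0,0]],"hand":[255,255]}';python3 calc.py 0.4692 -0.0601 0.15 48.75;python3 -c "
from h import *
snap('scene','5')
p=cv2.imread('pics/scene5.png')[120:260,260:460];cv2.imwrite('pics/s5.png',cv2.resize(p,None,fx=4,fy=4))"
```

```text
time: 8.52
position: [0.4685, -0.0571, 0.1948]
eef_rot: [0.349, 0.937, 0.0, -0.002]
contact_force: [0.9, 0.8, -1.4]
grip_width: 0.0237
time: 8.68
position: [0.4697, -0.0618, 0.1953]
eef_rot: [0.354, 0.935, -0.0, -0.0]
contact_force: [0.4, -0.5, -0.8]
grip_width: 0.0239
t 8.68 pos [ 0.4697 -0.0618  0.1953] yaw 48.55 F [ 0.4 -0.5 -0.8] w 0.0239 q [ 0.63  0.39 -0.72  2.    0.33  0.87  0.58]
slide [0.0015, 0.001, 0.0453] ang [-0.0011, -0.0006, -0.0035]
```

View pics/s5.png

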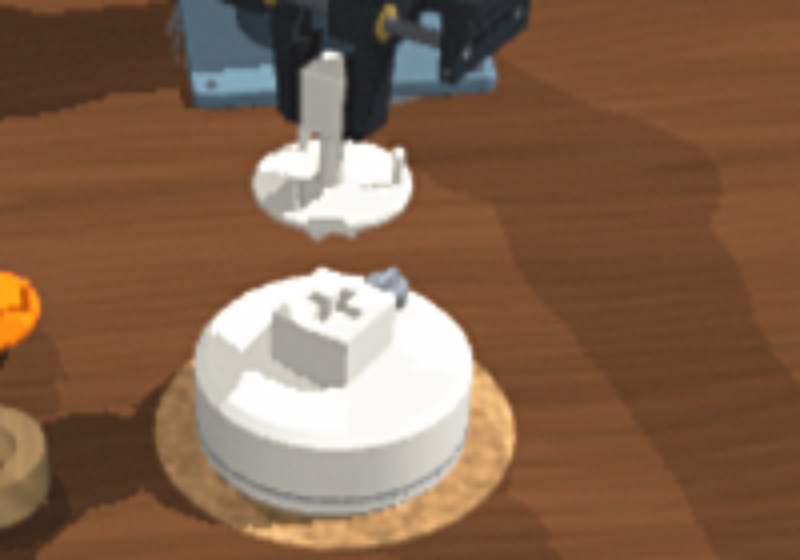

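The scene view shows the rack hanging upright above the hub, and the base on the mat. I go down to just above the socket and correct there.

```bash
python3 -m creep '{"angular":[[0,0,-0.003],[0,0,-0.003],[0,0,-0.003],[0,0,-0.003],[0,0,-0.003],[0,0,-0.003]],"slide":[[0.0015,0.001,0.015],[0.0015,0.001,0.03],[0.0015,0.001,0.04],[0.0015,0.001,0.042],[0.0015,0.001,0.042],[0.0015,0.001,0.042]],"hand":[255,255,255,255,255,255]}';python3 calc.py 0.4692 -0.0601 0.15 48.75
```

```text
time: 9.23
position: [0.4697, -0.0587, 0.1543]
eef_rot: [0.351, 0.936, 0.0, 0.0]
contact_force: [0.7, -1.1, -0.8]
grip_width: 0.0238
t 9.23 pos [ 0.4697 -0.0587  0.1543] yaw 48.88 F [ 0.7 -1.1 -0.8] w 0.0238 q [ 0.59  0.45 -0.68  2.03  0.4   0.79  0.52]
slide [-0.0006, -0.0014, 0.0043] ang [0.0002, 0.0003, 0.0023]
```

```bash
python3 -m creep '{"angular":[[0,0,0],[0,0,0],[0,0,0]],"slide":[[0,0,0],[0,0,0],[0,0,0]],"hand":[255,255,255]}';python3 calc.py 0.4692 -0.0601 0.15 48.75;python3 -c "
from h import *
snap('scene','6');snap('wrist','6')
p=cv2.imread('pics/scene6.png')[120:260,260:460];cv2.imwrite('pics/s6.png',cv2.resize(p,None,fx=4,fy=4))";python3 calc.py 0.4692 -0.0601 0.15 48.75; python3 inhand2.py wrist6.pkl 222
```

```text
time: 9.48
position: [0.4697, -0.0584, 0.1545]
eef_rot: [0.351, 0.936, 0.0, 0.0]
contact_force: [-0.0, 0.7, -1.0]
grip_width: 0.0238
t 9.48 pos [ 0.4697 -0.0584  0.1545] yaw 48.92 F [-0.   0.7 -1. ] w 0.0238 q [ 0.58  0.45 -0.68  2.03  0.4   0.79  0.52]
slide [-0.0008, -0.0016, 0.0045] ang [0.0004, 0.0009, 0.003]
t 9.58 pos [ 0.4695 -0.0583  0.1543] yaw 48.93 F [ 0.1  0.6 -0.7] w 0.0236 q [ 0.58  0.45 -0.68  2.04  0.4   0.79  0.52]
slide [-0.0009, -0.0015, 0.0043] ang [0.0002, 0.0005, 0.0031]Traceback (most recent call last):
  File "inhand2.py", line 15, in <module>
    q=plane(cc,pts,.033)[:,:2]
      ~~~~~^^^^^^^^^^^^^
  File "h.py", line 14, in plane
    E=ext(c,obs);d=rays(c,uv)@E[:3,:3].T;o=E[:3,3]
                   ~~~~^^^^^^
  File "h.py", line 7, in rays
    n=cv2.undistortPointsIter(uv,K(c),np.array([k1,0,0,0.]),None,None,(3,50,1e-12)).reshape(-1,2)
      ~~~~~~~~~~~~~~~~~~~~~~~^^^^^^^^^^^^^^^^^^^^^^^^^^^^^^^^^^^^^^^^^^^^^^^^^^^^^^
cv2.error: OpenCV(4.12.0) /io/opencv/modules/calib3d/src/undistort.dispatch.cpp:347: error: (-215:Assertion failed) CV_IS_MAT(_src) && CV_IS_MAT(_dst) && (_src->rows == 1 || _src->cols == 1) && (_dst->rows == 1 || _dst->cols == 1) && _src->cols + _src->rows - 1 == _dst->rows + _dst->cols - 1 && (CV_MAT_TYPE(_src->type) == CV_32FC2 || CV_MAT_TYPE(_src->type) == CV_64FC2) && (CV_MAT_TYPE(_dst->type) == CV_32FC2 || CV_MAT_TYPE(_dst->type) == CV_64FC2) in function 'cvUndistortPointsInternal'
```

View pics/s6.png

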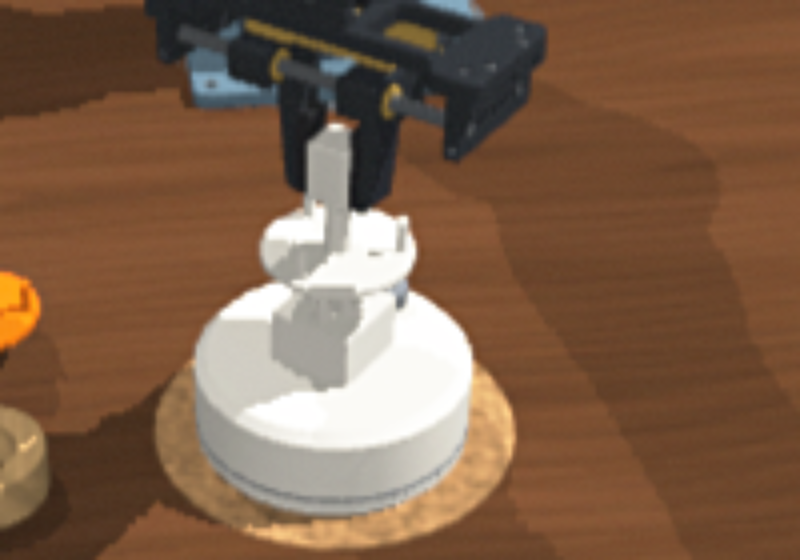

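View pics/wrist6.png

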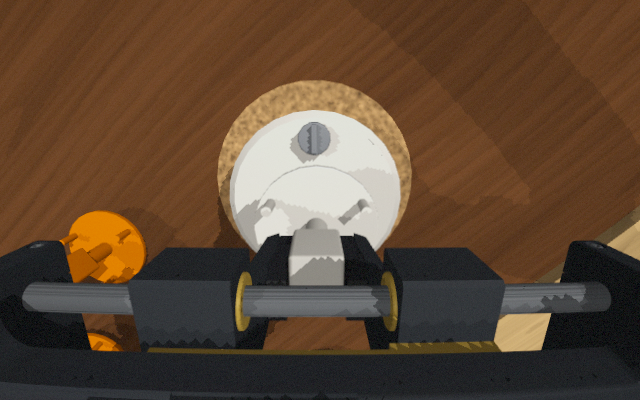

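In the wrist view the base rim (arc from (230,190) over (315,110) to (400,190)), the knob at (314,138) and the plate all show together. I'll measure rim against tool from this one picture.

Run:
```python
from h import *
from scipy.optimize import least_squares
from scipy.ndimage import map_coordinates
p,d,c,o=pickle.load(open("wrist6.pkl","rb"))
cc={"intrinsics":c["intrinsics"],"k1":c["k1"],"extrinsics":c["hand_eye"]}
S=cv2.cvtColor(p,cv2.COLOR_RGB2HSV);g=cv2.GaussianBlur(S[...,1],(3,3),0).astype(float)
pts=[]
for a in np.radians(np.arange(-180,1,2)):
    rr=np.arange(65,110,.25);x=315+rr*np.cos(a);y=195+rr*np.sin(a);v=map_coordinates(g,[y,x],order=1);i=np.where((v[:-1]<60)&(v[1:]>=60))[0]
    if len(i): pts.append((x[i[0]],y[i[0]]))
pts=np.array(pts);zt=o["position"][2]-.055
q=plane(cc,pts,zt)[:,:2]
for f0,n in ((None,3),(.075,2)):
    f=least_squares(lambda v:np.linalg.norm(q-v[:2],axis=1)-(v[2] if n==3 else .075),[0,0,.075][:n],loss='soft_l1',f_scale=.0004).x; e=np.linalg.norm(q-f[:2],axis=1)-(f[2] if n==3 else .075);print("base in tool",f,len(q),(e[::8]*1e3).round(1))
# knob
m=((S[...,2]<175)&(S[...,1]>25)&(S[...,1]<90)).astype('uint8');mm=np.zeros_like(m);mm[118:158,295:335]=m[118:158,295:335];mm=cv2.morphologyEx(mm,3,np.ones((5,5)))
cnt=max(cv2.findContours(mm,0,1)[0],key=cv2.contourArea);print("knob px",cv2.minEnclosingCircle(cnt))
print("knob tool",plane(cc,[cv2.minEnclosingCircle(cnt)[0]],o["position"][2]-.072))
# plate edge: gradient along vertical lines
gr=cv2.cvtColor(p,cv2.COLOR_RGB2GRAY)
print(gr[155:180,300:340:8].T)
```

```text
base in tool [ 0.00277823 -0.0008194   0.07263426] 91 [-0.1 -0.1 -0.   0.4  0.1 -0.  -0.3 -0.1  0.1  0.2 -0.1 -0.2]
base in tool [-3.67031989e-05 -8.06236848e-04] 91 [-2.2 -1.5 -0.7  0.2  0.3  0.4  0.2  0.2  0.1 -0.4 -1.4 -2.2]Traceback (most recent call last):
  File "<stdin>", line 17, in <module>
ValueError: max() iterable argument is empty
```

```bash
python3 -m creep '{"angular":[[0,0,0.002],[0,0,0.002],[0,0,0.002],[0,0,0.002],[0,0,0.002],[0,0,0.002]],"slide":[[-0.0003,-0.001,0],[-0.0003,-0.001,0.003],[-0.0003,-0.001,0.006],[-0.0003,-0.001,0.009],[-0.0003,-0.001,0.012],[-0.0003,-0.001,0.013]],"hand":[255,255,255,255,255,255]}';python3 calc.py 0.4692 -0.0601 0.124 48.75
```

```text
time: 10.08
position: [0.4685, -0.0592, 0.1403]
eef_rot: [0.352, 0.936, -0.0, -0.0]
contact_force: [0.7, 0.5, -1.9]
grip_width: 0.0242
t 10.08 pos [ 0.4685 -0.0592  0.1403] yaw 48.82 F [ 0.7  0.5 -1.9] w 0.0242 q [ 0.57  0.47 -0.66  2.05  0.42  0.76  0.5 ]
slide [-0.0011, -0.0002, 0.0163] ang [-0.0005, -0.0008, 0.0013]
```

The foot is about 7 mm into the socket with no contact force. Continuing down.

```bash
python3 -m creep '{"angular":[[0,0,0],[0,0,0],[0,0,0],[0,0,0],[0,0,0],[0,0,0],[0,0,0],[0,0,0]],"slide":[[0,0,0.003],[0,0,0.006],[0,0,0.009],[0,0,0.012],[0,0,0.014],[0,0,0.016],[0,0,0.017],[0,0,0.017]],"hand":[255,255,255,255,255,255,255,255]}';python3 calc.py 0.4692 -0.0601 0.12 48.75
```

```text
time: 10.75
position: [0.4691, -0.0593, 0.1241]
eef_rot: [0.352, 0.936, -0.0, 0.0]
contact_force: [-0.8, -0.4, 5.9]
grip_width: 0.0235
t 10.75 pos [ 0.4691 -0.0593  0.1241] yaw 48.82 F [-0.8 -0.4  5.9] w 0.0235 q [ 0.55  0.5  -0.64  2.06  0.45  0.73  0.48]
slide [-0.0007, -0.0005, 0.0041] ang [0.0001, 0.0003, 0.0012]
```

Force is 5.9 N plus the rack's weight, so the spring is being pressed. I'll press to the hard stop.

```bash
python3 -m creep '{"angular":[[0,0,0],[0,0,0],[0,0,0],[0,0,0],[0,0,0]],"slide":[[0,0,0.001],[0,0,0.002],[0,0,0.003],[0,0,0.003],[0,0,0.003]],"hand":[255,255,255,255,255]}';python3 calc.py 0.4692 -0.0601 0.12 48.75
```

```text
time: 11.17
position: [0.4691, -0.0593, 0.1228]
eef_rot: [0.352, 0.936, -0.001, 0.0]
contact_force: [-9.3, -1.1, 28.8]
grip_width: 0.0239
t 11.17 pos [ 0.4691 -0.0593  0.1228] yaw 48.82 F [-9.3 -1.1 28.8] w 0.0239 q [ 0.55  0.5  -0.64  2.06  0.45  0.72  0.47]
slide [-0.0006, -0.0005, 0.0028] ang [-0.0013, 0.0014, 0.0012]
```

```bash
python3 -m creep '{"angular":[[0,0,0],[0,0,0],[0,0,0],[0,0,0],[0,0,0],[0,0,0]],"slide":[[0,0,-0.0008],[0,0,-0.0008],[0,0,-0.0008],[0,0,-0.0008],[0,0,-0.0008],[0,0,-0.0008]],"hand":[255,255,255,255,255,255]}';python3 calc.py 0.4692 -0.0601 0.12 48.75;python3 -c "
from h import *
snap('scene','7');snap('wrist','7')
p=cv2.imread('pics/scene7.png')[120:260,260:460];cv2.imwrite('pics/s7.png',cv2.resize(p,None,fx=4,fy=4))";python3 calc.py 0.4692 -0.0601 0.12 48.75
```

```text
time: 11.67
position: [0.4691, -0.0593, 0.1228]
eef_rot: [0.352, 0.936, -0.0, 0.0]
contact_force: [-4.4, -0.4, 17.3]
grip_width: 0.0237
t 11.67 pos [ 0.4691 -0.0593  0.1228] yaw 48.82 F [-4.4 -0.4 17.3] w 0.0237 q [ 0.55  0.5  -0.64  2.06  0.45  0.72  0.48]
slide [-0.0006, -0.0005, 0.0028] ang [-0.0006, 0.001, 0.0012]
t 11.77 pos [ 0.4691 -0.0593  0.1228] yaw 48.82 F [-5.9 -1.4 16.9] w 0.0237 q [ 0.55  0.5  -0.64  2.06  0.45  0.72  0.48]
slide [-0.0006, -0.0005, 0.0028] ang [-0.0006, 0.001, 0.0012]
```

View pics/s7.png

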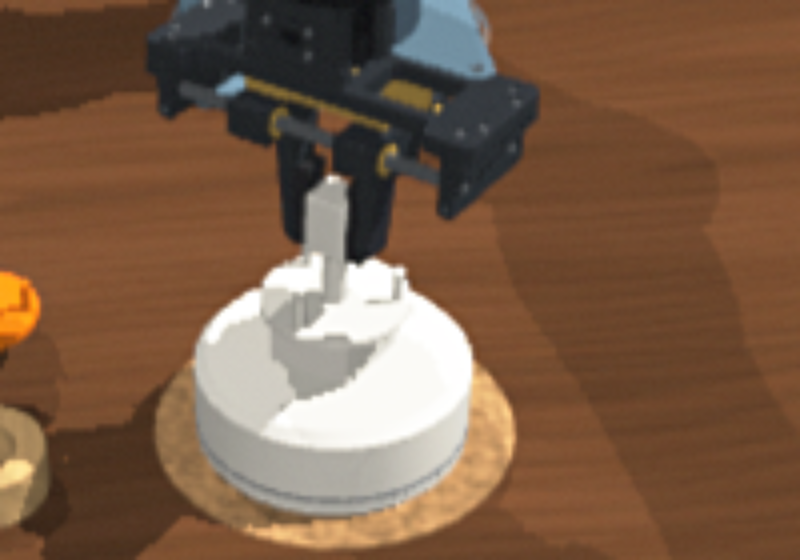

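View pics/wrist7.png

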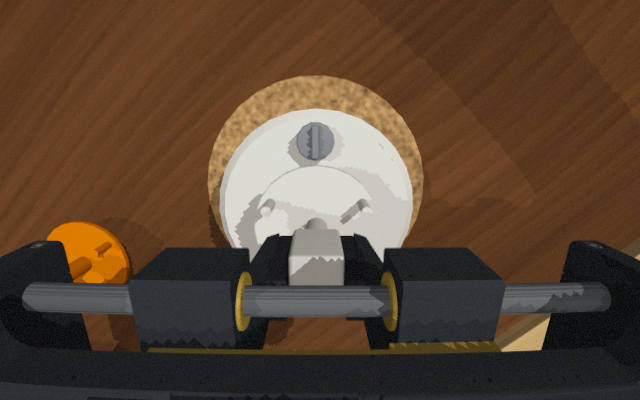

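The plate lies flat on the hub and the base is on the mat with cork visible on the sides in view. The hard stop is at TCP z = 0.1228 (expected about 0.123), held at a steady 17 N. Handing in.

```bash
python3 -c "
from plant import job
print(job.close_job())"
```

```text
the job is handed in; nothing more can be done
None
```

The job is handed in at about 11.8 s of the 58 s allowed; the hand-in gave no verdict. I gripped the base by its hub and slid it about 155 mm onto the mat. I then lifted the rack from its ring, turned it about 36° and pressed it home in the socket, and handed in still holding it.

**Seating:** the plate sits on the hub at a hard stop at TCP z 0.1228 m, against about 0.123 m expected. The press held steady at about 17 N, above the spring's 7.5 N, and the fingers read 23.7 mm on the 24 mm grip.

**Base on the mat:** by the gripper's release position, the base centre is within about 2 mm of the mat centre measured at the start. A later fit of the mat with the base on it put the mat centre about 10 mm away. That fit was the poorer one, with the mat partly covered, and 10 mm is still inside the 25 mm limit.

**Disagreements:** the estimates of the base position differed by 1–2 mm between the cameras and the gripper, but the foot went in without catching. While pressing there was a sideways force of about 9 N, which fell to about 5 N after I eased off.

**Dish:** the arm never went near the ring dish. I did not measure its position again at the end.

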